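Close up the particle-size analyser for a run

ROBOT

A 7-joint arm with a two-finger parallel gripper is mounted at the origin on the work surface. World frame = base frame: x ahead of the robot, y to its left, z up, the work surface at z = 0. Lengths are in m, angles in rad, forces in N, time in s.
With the tool pointing down it reaches from about 0.4 to 0.875 m from the base axis. Payload 19.3 kg.
Tool frame: the origin (TCP) lies at the very end of the fingers, on their centre line; the grasp point (between the pads) lies behind it (grip_depth is the y of the grasp point in the tool frame, in m); y points along the fingers, x is the direction in which the jaws open and shut, and the axes are right-handed (so a half turn about y gives the same grasp; the last joint's range is limited). The gripper opens to 85 mm and grips with 20 to 120 N. Pads are 22 mm wide; open, the fingers measure 114 mm over their backs; the gripper's body (76 mm by 85 mm) begins 54 mm behind the grasp point. The pads swing forward as they close: fully open they stand 13 mm farther back than shut.
Start: joints at [-0.07, 0.521, -0.036, 1.599, 0.021, 1.021, -0.113], TCP at [0.625, -0, 0.231] pointing down, gripper open.
Joint ranges: [-2.91, 2.91], [-0.3, 2.13], [-1.5, 1.42], [0.17, 2.43], [-1.26, 4.41], [0.16, 1.93], [-2.52, 2.52]. Speed limits (rad/s): [1.89, 1.89, 2.39, 2.39, 3.01, 3.01, 3.01].

INTERFACE

Orientations are given as a unit quaternion [w, x, y, z].
In Python, from workcell import read_state, read_camera, get_calibration, job_done, find_in, regions_of, mark_of, grip_depth gives the robot as it stands.
- The arm moves only by the tool send_rows, never from a script. Its argument "moves" is a list of rows, each an object with "travel": the shift along the tool's x, y, z in cm, a list of three; "dr": the turn, a rotation vector about the tool's x, y, z in rad, a list of three; "hand": the closure, from 0 (fully open) to 1 (shut). In form: [{"travel": [tx, ty, tz], "dr": [ax, ay, az], "hand": hand}, ...]. A call has exactly 8 rows; each row shifts and turns the commanded pose from where the row before left it, along the tool's axes as they then stand; what a row does not reach is not made up. A row lasts 1/10 s, in which the tool goes at most 50 mm and 8.59 degrees, less where a joint would pass 70% of its speed; a pose out of reach is approached as far as the arm can. A call is refused whole if a number of a shift passes 5 or a number of a turn 0.15, either way. A call with a gripper value outside its range is refused whole. The fingers move at their own pace and stop on an object; the grip force is fixed at half the most. Time passes only in rows, so rows that do not move let the fingers close, or fill a call up. It gives the time, the measured TCP pose, the force and the opening at its end, in the units of the state.
- read_state(): the state, without advancing time (a new reading comes with each control period).
- read_camera(name): name is "scene" or "side" or "wrist"; returns the picture (420x560x3 uint8, red, green, blue); there is no depth.
- get_calibration(name): a dict with "intrinsics" (3x3 intrinsics, pixels), "view" (4x4, takes a point from world to camera coordinates); the wrist camera has in their place "tool_from_camera" (4x4, takes a point from camera to tool coordinates, whose origin is the TCP and whose axes are the tool frame's). Camera axes: x right, y down, z forward; pixel columns grow to the right and rows downward; lengths in m; the calibration is good to about 2 mm. A picture is of the moment at which its call begins: read the wrist's pose just before it. get_calibration takes no time and is no camera call.
- job_done(): hands the job in, once; it reports no verdict.
Trained networks look in the newest picture that a camera, given by its name, has taken for a name from the list of things; names that differ only in an ending like _2 or _b are one class to them, and where a whole thing is asked for, a point or a joint stands for the part that bears it (a point fixed in the world has none). Each returns a list of dicts, best first, with "p" (0 to 1); they miss things now and then, are a little off and sometimes report something else, mostly with a low value. They report only what shows in the picture. A call takes as long as a camera call.
- find_in(camera, query): "uv" ([column, row] in pixels, amid what is visible of it).
- regions_of(camera, query): "region" (420x560 bool, what is visible of it) and "uv" ([column, row] in pixels, amid what is visible of it).
- mark_of(camera, query): "uv" ([column, row] in pixels: a listed point, or the origin of a listed thing).
The state is a dict: "t": time; "joints": joint angles; "qd": joint speeds; "effort": joint torques, N m; "tool_pos": TCP position; "orientation": TCP orientation; "wrist_force": force on the tool from outside, world axes, zero at the start; "torque": the same for the moment, N m; "opening": finger opening in m.
Only numpy, scipy, OpenCV 4.12 (cv2) and the standard library are available. Lean on these libraries where they do the work, as an engineer would, in place of code of your own. Each camera call takes 0.05 s, during which the arm holds its last target.

TASK

Get the laser analyser ready for a run: the sample bottle that stands in the way of its open compartment door goes upright onto a free place in the sample tray, next to the bottle already there, and the door is pushed shut, without slamming, until it snaps fully home on its roller catch. Then, with the door shut, see that the unlit laser toggle on top of the analyser is on (leaning away from the hinged end of the door): flip it only if it is off, and leave it alone if it is already on. Leave the other bottle, the wash bottle and the beaker standing where they are.

Things in the scene. Friction and masses are not known exactly. Their poses are not given: they have to be found in the camera images.
- analyser: White bench-top laser analyser, a fixed box 560 (its x) x 280 (its y) x 200 mm high. Origin: centre of its underside, on the bench; z up. Its -y face (y = -140 mm) looks to the robot's right and holds the door over a 190 mm wide compartment (x -215 to -25 mm, z 35 to 160 mm); its -x end is nearer to the robot. The top at z = 200 mm is flat but for the toggle.
- door_hinge (a point): Point on the door's vertical hinge axis, at the door's mid-height (z = 97 mm). In the analyser's frame it lies at x = -225, y = -148 mm. The point turns with the door: its x axis runs along the panel from the hinge to the free edge, its -y axis points out of the outer face.
- door_edge (a point): Middle of the free vertical edge of the door, in its outer face, 205 mm from the hinge axis. Door: white panel, 12 mm thick, from 30 to 165 mm above the bench, hinge axis in mid-thickness. Outer face flat but for a grey pull 10 mm proud, 70 mm tall, 190 to 202 mm off the hinge axis. Inside, 180 mm off the hinge and 65 mm above the bench, the catch's tongue reaches 34 mm from mid-thickness.
- door (a joint): Opening angle, rad: 0 = shut and seated, growing as the free edge swings out to the analyser's -y side; stop at 1.85; starts at 1.35 to 1.62. Stays where it is left (hinge friction 0.12 N m). At about 0.07 rad the tongue meets two sprung rollers in the compartment; a push of about 7 N, 150 mm off the hinge, gets it past them, and from about 0.03 rad it snaps to 0. Short of that it stands ajar.
- toggle (a joint): Tilt of the toggle, rad: off = -0.42 (leaning to the analyser's -x, towards the robot and the hinged end of the door), on = +0.42 (leaning to the analyser's +x). Only these two rests: the over-centre action throws it to the nearer one from between, in under half a second; 2 to 4 N at the tip flips it. It may start in either.
- toggle_tip (a point): Tip of the steel bat-handle toggle on the analyser's top, 62 mm from its pivot; 18 mm thick at the tip, 11 mm lower down. Pivot in the analyser's frame: x = -125, y = -20, z = 204 mm. It swings in the analyser's x-z plane. Base: bezel 90 x 44 x 4 mm and a collar 28 mm across, 10 mm high above the top.
- bottle: The sample bottle in the way: opaque white plastic, 66 mm in diameter and 150 mm tall, upright, about 0.3 kg. Origin: centre of its underside; z along its axis. Straight body up to 95 mm, then shoulder and neck, then a white screw cap 46 mm in diameter from 120 to 150 mm. It stands on the bench between the open door and the analyser, so the door cannot shut past it.
- bottle_cap (a point): Centre of the top of that bottle's cap, 150 mm above its underside.
- tray: Fixed grey sample tray lying on the bench to the robot's right, 300 (its x) x 150 (its y) x 18 mm high with 6 mm walls and floor; inside 288 x 138 mm. Origin: centre of its underside; the floor the bottles stand on is at z = 6 mm. Beyond it, at world x above 0.74 m, stands a fixed white dispersion unit with a blue stirrer head, up to 200 mm high, not part of the job.
- tray_bottle: A bottle of the same kind as the sample bottle (66 x 150 mm, cap 46 mm), standing in the tray within 8 mm of its lengthwise centre line, anywhere up to 85 mm either side of the middle. To be left where it is. Origin: centre of its underside.
- wash_bottle: Clear plastic wash bottle, 60 mm in diameter, 142 mm to its cap top, with a thin bent spout up to 166 mm high that reaches 48 mm out along its x. Stands just outside the door's swing. To be left. Origin: centre of its underside.
- beaker: Glass beaker, 72 mm in diameter, 90 mm tall, just outside the door's swing (it and the wash bottle may change places). To be left. Origin: centre of its underside.

How it is judged:
By the outcome, as a careful person would: the job done as asked, in the order asked, and still so for the second after the job is handed in, with the robot touching nothing.
It also fails if it takes over 72 s, if anything falls off the work surface, if the arm or the gripper's body presses on something with over 40 N, if the wrist force passes 120 N, or if a joint passes its speed limit or range.

## Working session

There is one attempt and no reset: what is moved stays moved. The work goes in short steps, Python scripts to look and compute and a tool call to move; the robot and the scene stay as the last step left them, time stands still between calls to the robot, and variables do not carry over. Pictures are saved under pics/ and viewed, and the job is handed in when it is done.

Besides the shell and the picture viewer there is one more tool, called after "Call:" as a command line: name --argument value ..., lists and objects as JSON in quotes. send_rows: Moves the arm, as the interface text tells. Its arguments: {"type":"object","properties":{"moves":{"type":"array","items":{"type":"object","properties":{"travel":{"type":"array","items":{"type":"number"}},"dr":{"type":"array","items":{"type":"number"}},"hand":{"type":"number"}}}}},"required":["moves"]}

```bash
ls; mkdir -p pics; python3 - <<'E'
from workcell import *
import cv2
s=read_state();print({k:s[k] for k in('t','tool_pos','orientation','opening','joints')}); print(grip_depth)
for c in('scene','side','wrist'):
    im=read_camera(c);cv2.imwrite(f'pics/{c}0.png',im[:,:,::-1]);print(c,get_calibration(c))
E
```

```text
pics
{'t': 0.0, 'tool_pos': array([ 6.24670086e-01, -4.27343930e-05,  2.30722722e-01]), 'orientation': array([-7.07071444e-01,  7.07141881e-01, -4.13770494e-04, -4.02632511e-04]), 'opening': 0.08545503117122374, 'joints': array([-0.07020505,  0.52204143, -0.03631834,  1.59996903,  0.02121435,
        1.02112643, -0.11280976])}
-0.0187
scene {'intrinsics': array([[391.73565835,   0.        , 283.64850805],
       [  0.        , 391.73565835, 204.23100146],
       [  0.        ,   0.        ,   1.        ]]), 'view': array([[-0.10295482,  0.99455999, -0.01583457,  0.0993996 ],
       [ 0.81139136,  0.07476404, -0.579702  , -0.39773066],
       [-0.57536456, -0.07253115, -0.8146747 ,  1.35304463],
       [ 0.        ,  0.        ,  0.        ,  1.        ]])}
side {'intrinsics': array([[411.69403108,   0.        , 280.03539015],
       [  0.        , 411.69403108, 210.60362463],
       [  0.        ,   0.        ,   1.        ]]), 'view': array([[ 0.693416  , -0.72053333,  0.00244109, -0.44931183],
       [-0.53769751, -0.5197105 , -0.66391444,  0.38699991],
       [ 0.47964115,  0.45905633, -0.74780456,  0.73338635],
       [ 0.        ,  0.        ,  0.        ,  1.        ]])}
wrist {'intrinsics': array([[351.03802724,   0.        , 275.5674094 ],
       [  0.        , 351.03802724, 208.78743385],
       [  0.        ,   0.        ,   1.        ]]), 'tool_from_camera': array([[ 9.99999651e-01,  3.57427980e-04, -7.55613505e-04,
         2.35226500e-04],
       [ 8.30925708e-04, -3.26725166e-01,  9.45119027e-01,
        -1.42659022e-01],
       [ 9.09340370e-05, -9.45119325e-01, -3.26725349e-01,
         8.47972954e-02],
       [ 0.00000000e+00,  0.00000000e+00,  0.00000000e+00,
         1.00000000e+00]])}
```

View pics/scene0.png

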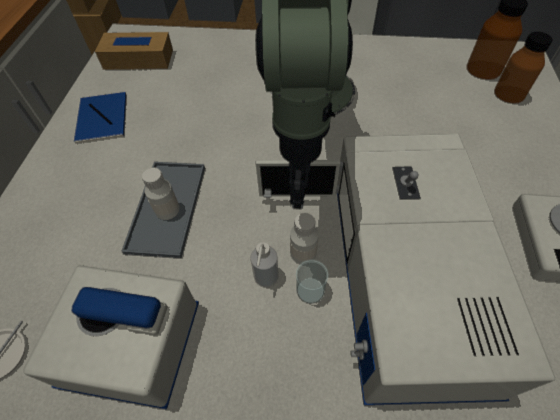

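View pics/side0.png

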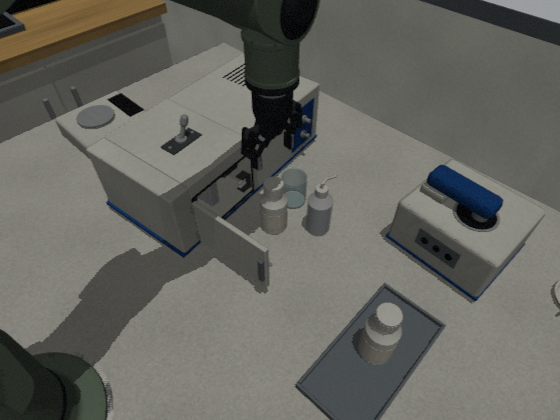

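View pics/wrist0.png

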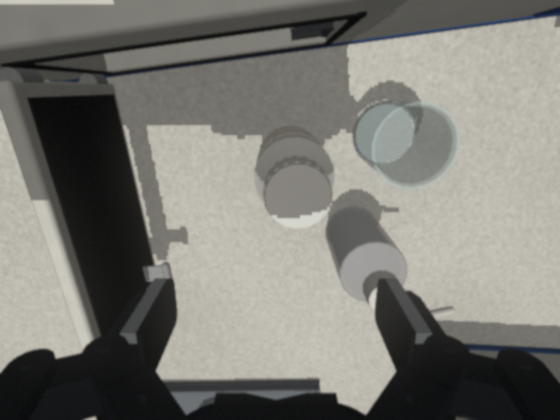

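```bash
python3 - <<'E'
from workcell import *
for c in('scene','side','wrist'):
  for q in('analyser','door_hinge','door_edge','toggle_tip','bottle','bottle_cap','tray','tray_bottle','wash_bottle','beaker'):
    try: print(c,q,[(x['uv'],round(float(x['p']),2)) for x in mark_of(c,q)[:3]])
    except Exception as e: print(c,q,e)
print(read_state()['t'])
E
```

```text
scene analyser []
scene door_hinge [([335.7, 177.8], 0.74)]
scene door_edge [([257.2, 178.8], 0.83)]
scene toggle_tip [([414.4, 175.9], 0.58), ([302.9, 222.5], 0.35)]
scene bottle [([305.1, 252.6], 0.64), ([415.6, 174.5], 0.48)]
scene bottle_cap [([304.1, 223.9], 0.63)]
scene tray [([163.2, 205.7], 0.83)]
scene tray_bottle [([171.2, 208.1], 0.89)]
scene wash_bottle [([267.3, 276.0], 0.85), ([306.0, 221.5], 0.22)]
scene beaker [([309.0, 287.6], 0.7)]
side analyser [([218.1, 171.6], 0.83)]
side door_hinge [([200.3, 221.9], 0.96)]
side door_edge [([264.0, 274.0], 0.68)]
side toggle_tip [([183.0, 114.3], 0.45)]
side bottle []
side bottle_cap [([272.5, 184.1], 0.76), ([293.6, 198.5], 0.21)]
side tray [([372.8, 357.4], 0.97)]
side tray_bottle [([377.5, 348.5], 0.77)]
side wash_bottle [([317.8, 229.3], 0.83)]
side beaker [([291.4, 198.9], 0.59)]
wrist analyser [([381.9, 132.1], 0.36)]
wrist door_hinge [([65.4, 84.4], 0.89)]
wrist door_edge [([123.3, 316.4], 0.63), ([290.1, 154.9], 0.35)]
wrist toggle_tip []
wrist bottle [([291.4, 154.5], 0.92)]
wrist bottle_cap [([297.3, 201.0], 0.55)]
wrist tray []
wrist tray_bottle []
wrist wash_bottle [([347.0, 228.3], 0.97)]
wrist beaker [([381.4, 133.3], 0.69)]
1.65
```

```bash
cat > h.py <<'E'
from workcell import *
import numpy as np, cv2
from scipy.spatial.transform import Rotation as R
def pose():
    s=read_state();q=np.array(s['orientation']);T=np.eye(4);T[:3,:3]=R.from_quat(q[[1,2,3,0]]).as_matrix();T[:3,3]=s['tool_pos'];return T
def cam(c,T=None):
    k=get_calibration(c);K=np.array(k['intrinsics'])
    V=np.array(k['view']) if 'view' in k else np.linalg.inv((pose() if T is None else T)@np.array(k['tool_from_camera']))
    return K,V
def proj(c,p,T=None):
    K,V=cam(c,T);x=K@(V[:3,:3]@np.asarray(p,float)+V[:3,3]);return x[:2]/x[2]
def ray(c,uv,T=None):
    K,V=cam(c,T);d=V[:3,:3].T@np.linalg.inv(K)@np.r_[uv,1];return -V[:3,:3].T@V[:3,3],d/np.linalg.norm(d)
def onz(c,uv,z,T=None):
    o,d=ray(c,uv,T);return o+d*(z-o[2])/d[2]
def tri(obs):
    A=np.zeros((3,3));b=np.zeros(3);L=[ray(c,uv) for c,uv in obs]
    for o,d in L: M=np.eye(3)-np.outer(d,d);A+=M;b+=M@o
    p=np.linalg.solve(A,b);return p,[round(1e3*np.linalg.norm((np.eye(3)-np.outer(d,d))@(p-o)),1) for o,d in L]
E
python3 - <<'E'
from h import *
np.set_printoptions(precision=4,suppress=True)
O={'door_hinge':(.097,[335.7,177.8],[200.3,221.9],[65.4,84.4]),'door_edge':(.097,[257.2,178.8],[264,274],[123.3,316.4]),
'toggle_tip':(.26,[414.4,175.9],[183,114.3],None),'bottle':(0,[305.1,252.6],None,[291.4,154.5]),'bottle_cap':(.15,[304.1,223.9],[272.5,184.1],[297.3,201]),
'tray':(0,[163.2,205.7],[372.8,357.4],None),'tray_bottle':(.006,[171.2,208.1],[377.5,348.5],None),'wash':(0,[267.3,276],[317.8,229.3],[347,228.3]),'beaker':(0,[309,287.6],[291.4,198.9],[381.4,133.3])}
for k,v in O.items():
    ob=[(c,u) for c,u in zip(('scene','side','wrist'),v[1:]) if u]
    print(k,*tri(ob),[onz(c,u,v[0])[:2] for c,u in ob])
E
```

```text
door_hinge [0.4716 0.0837 0.0991] [np.float64(0.9), np.float64(3.6), np.float64(3.5)] [array([0.4688, 0.0835]), array([0.4739, 0.0816]), array([0.4686, 0.0869])]
door_edge [ 0.4811 -0.118   0.0907] [np.float64(3.2), np.float64(2.4), np.float64(3.2)] [array([ 0.4901, -0.1156]), array([ 0.4765, -0.1196]), array([ 0.4828, -0.1174])]
toggle_tip [0.5782 0.2333 0.2558] [np.float64(3.0), np.float64(3.0)] [array([0.5846, 0.2293]), array([0.5751, 0.2322])]
bottle [0.6418 0.0194 0.0075] [np.float64(1.1), np.float64(1.1)] [array([0.6381, 0.0203]), array([0.6418, 0.017 ])]
bottle_cap [0.641  0.0138 0.1428] [np.float64(3.0), np.float64(2.9), np.float64(3.3)] [array([0.649 , 0.0146]), array([0.6348, 0.0115]), array([0.6396, 0.0129])]
tray [ 0.5317 -0.3718  0.0048] [np.float64(3.8), np.float64(3.8)] [array([ 0.5299, -0.3776]), array([ 0.5319, -0.368 ])]
tray_bottle [ 0.545  -0.3576  0.0091] [np.float64(8.7), np.float64(8.7)] [array([ 0.5397, -0.3508]), array([ 0.5507, -0.3648])]
wash [ 0.7088 -0.0703 -0.0065] [np.float64(3.5), np.float64(3.2), np.float64(0.7)] [array([ 0.7106, -0.0662]), array([ 0.7059, -0.0763]), array([ 0.707 , -0.0682])]
beaker [0.7333 0.0385 0.0059] [np.float64(2.3), np.float64(1.1), np.float64(1.7)] [array([0.7308, 0.0362]), array([0.7367, 0.043 ]), array([0.7359, 0.0393])]
```

```bash
python3 - <<'E'
import cv2
a=cv2.imread('pics/scene0.png');cv2.imwrite('pics/z1.png',cv2.resize(a[120:420,330:560],None,fx=2.6,fy=2.0*1,interpolation=cv2.INTER_CUBIC)[:600])
a=cv2.imread('pics/side0.png');cv2.imwrite('pics/z2.png',cv2.resize(a[40:280,70:330],None,fx=2.5,fy=2.5,interpolation=cv2.INTER_CUBIC))
E
```

```text
(no output)
```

View pics/z1.png

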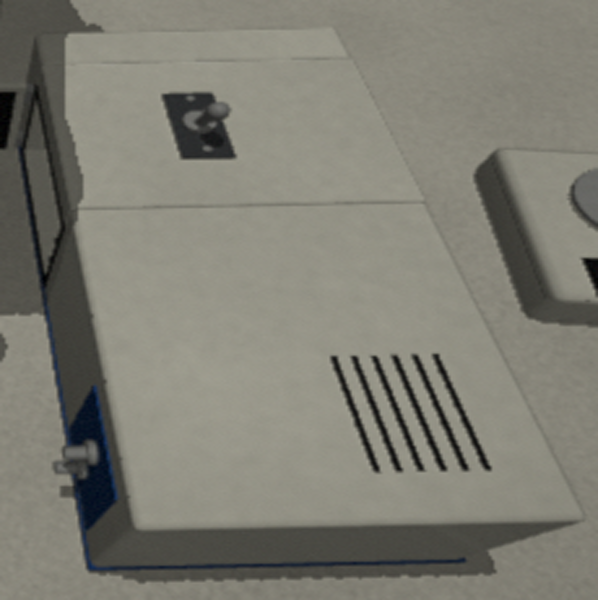

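View pics/z2.png

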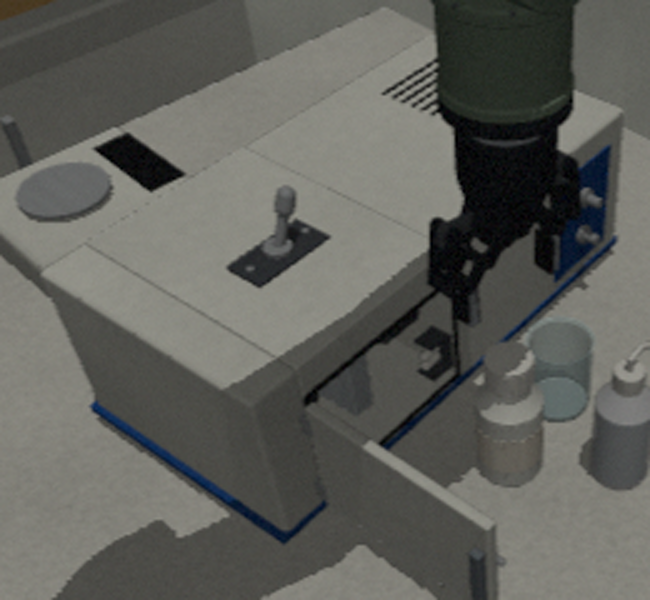

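```bash
cat > fit.py <<'E'
from h import *
from scipy.optimize import least_squares
a,b,h=.28,.14,.2
C=[('scene',(a,-b,h),(381.9,383.5)),('scene',(a,b,h),(553,379)),('scene',(-a,b,h),(458,134)),('scene',(-a,-b,h),(344.6,139)),('scene',(a,-b,0),(364.6,405)),
('side',(-a,-b,0),(185,256)),('side',(-a,-b,h),(170,200)),('side',(-a,b,h),(88,148)),('side',(-a,b,0),(108,202)),('side',(a,-b,h),(318,84)),('side',(a,-b,0),(316,136))]
def W(q,p):
    c,s=np.cos(q[2]),np.sin(q[2]);p=np.asarray(p,float);return np.array([q[0]+c*p[0]-s*p[1],q[1]+s*p[0]+c*p[1],p[2]])
f=lambda q:np.concatenate([proj(c,W(q,p))-u for c,p,u in C])
r=least_squares(f,[.7,.25,.1],loss='soft_l1');q=r.x
if __name__=='__main__':
    print(q);print(f(q).reshape(-1,2).round(1))
    print('hinge',W(q,(-.225,-.148,.097)),'piv',W(q,(-.125,-.02,.204)))
    for n,s in(('off',-1),('on',1)):
        t=W(q,(-.125+s*.062*np.sin(.42),-.02,.204+.062*np.cos(.42)));print(n,t,proj('scene',t),proj('side',t))
    hg=W(q,(-.225,-.148,.097))
    for th in np.arange(1.3,1.65,.05):
        e=W(q,(-.225+.205*np.cos(th)-.006*np.sin(th),-.148-.205*np.sin(th)-.006*np.cos(th),.097));print(round(th,2),e,proj('scene',e).round(1),proj('side',e).round(1))
E
python3 fit.py
```

```text
[0.6764344  0.26408903 0.12568066]
[[ 0.2  2.1]
 [ 6.1  1.7]
 [ 1.1 -3.2]
 [-1.6 -5. ]
 [-1.4  0.9]
 [-0.3  3.8]
 [-2.3  2.4]
 [-5.8  0.2]
 [ 1.2  5.1]
 [ 2.2 -2.2]
 [-0.7  3.8]]
hinge [0.47176088 0.08905261 0.097     ] piv [0.55492733 0.22857802 0.204     ]
off [0.52984558 0.22540903 0.26061151] [410.27386662 155.45422803] [168.07999291 124.20089469]
on [0.58000907 0.23174702 0.26061151] [415.53714259 174.05686382] [184.82800421 113.22640655]
1.3 [ 0.54539137 -0.102362    0.097     ] [259.3 196.5] [281.4 249.4]
1.35 [ 0.53573261 -0.10580277  0.097     ] [258.5 193.3] [279.4 253. ]
1.4 [ 0.52591395 -0.1087565   0.097     ] [257.9 190.1] [277.2 256.6]
1.45 [ 0.51595994 -0.11121582  0.097     ] [257.5 186.9] [274.7 260.1]
1.5 [ 0.50589545 -0.11317457  0.097     ] [257.3 183.7] [271.9 263.5]
1.55 [ 0.49574565 -0.11462786  0.097     ] [257.3 180.5] [269.  266.9]
1.6 [ 0.48553589 -0.11557205  0.097     ] [257.5 177.4] [265.8 270.1]
```

```bash
python3 - <<'E'
from h import *
a=cv2.imread('pics/scene0.png')[150:270,100:230];b=cv2.imread('pics/side0.png')[270:420,280:460]
a=cv2.resize(a,(480,443),interpolation=cv2.INTER_CUBIC)
cv2.imwrite('pics/z3.png',cv2.resize(cv2.imread('pics/scene0.png')[150:270,100:230],None,fx=5,fy=5,interpolation=cv2.INTER_CUBIC)[:600]);cv2.imwrite('pics/z4.png',cv2.resize(b,None,fx=4,fy=4,interpolation=cv2.INTER_CUBIC))
E
```

```text
(no output)
```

View pics/z3.png

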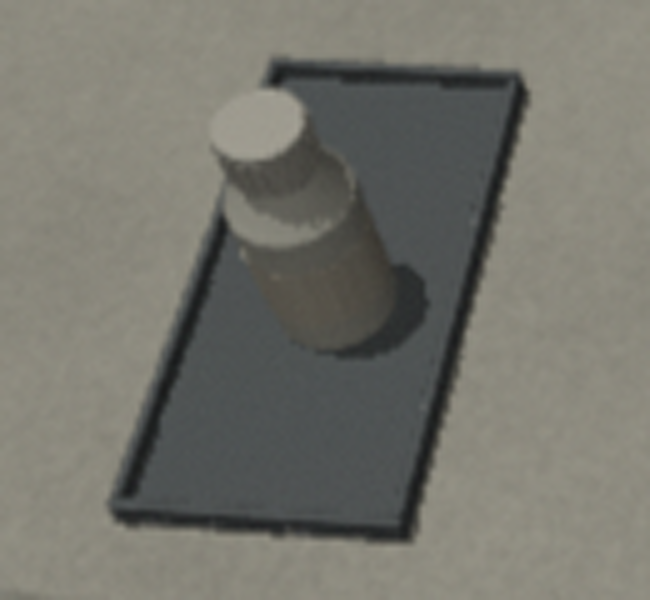

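View pics/z4.png

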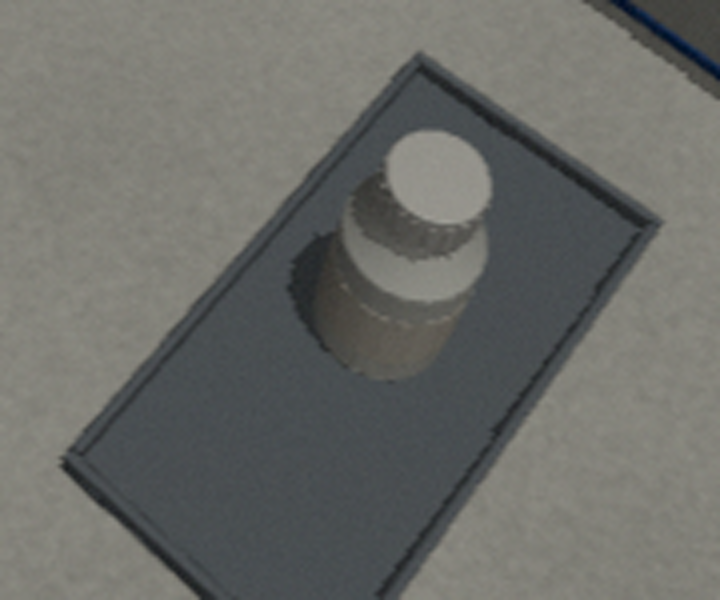

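```bash
python3 - <<'E'
from h import *
from scipy.optimize import least_squares
from fit import W
np.set_printoptions(precision=4,suppress=True)
C=[('scene',(-.15,-.075,.018),(154.6,162)),('scene',(-.15,.075,.018),(204.6,165)),('scene',(.15,.075,.018),(182,256)),('scene',(.15,-.075,.018),(122.4,251.6)),('side',(.15,.075,.018),(385,283.3)),('side',(.15,-.075,.018),(445,325.5)),('side',(-.15,.075,.018),(296,385))]
f=lambda q:np.concatenate([proj(c,W(q,p))-u for c,p,u in C])
q=least_squares(f,[.53,-.37,0]).x;print(q);print(f(q).reshape(-1,2).round(1))
print(onz('scene',(151.6,174.8),.156),onz('side',(390,314),.156),tri([('scene',(151.6,174.8)),('side',(390,314))]))
E
```

```text
[ 0.5341 -0.3654  0.0254]
[[-1.4 -1.5]
 [-1.  -2. ]
 [-2.2 -1.6]
 [-1.7 -0.9]
 [-1.4 -2. ]
 [ 0.5 -1.8]
 [-1.1 -1.6]]
[ 0.5479 -0.3582  0.156 ] [ 0.545  -0.3624  0.156 ] (array([ 0.546 , -0.3609,  0.1531]), [np.float64(1.2), np.float64(1.2)])
```

Call:
send_rows --moves '[{"travel": [0.8, 1, 0.7], "dr": [0, 0, 0], "hand": 0}, {"travel": [0.7, 2, 0.7], "dr": [0, 0, 0], "hand": 0}, {"travel": [0, 2, 0], "dr": [0, 0, 0], "hand": 0}, {"travel": [0, 2, 0], "dr": [0, 0, 0], "hand": 0}, {"travel": [0, 2, 0], "dr": [0, 0, 0], "hand": 0}, {"travel": [0, 1.5, 0], "dr": [0, 0, 0], "hand": 0}, {"travel": [0, 0.8, 0], "dr": [0, 0, 0], "hand": 0}, {"travel": [0, 0, 0], "dr": [0, 0, 0], "hand": 0}]'

```text
t: 2.45
tool_pos: [0.6397, 0.0142, 0.1172]
orientation: [-0.707, 0.707, -0.0, -0.001]
wrist_force: [0.3, 0.2, -0.5]
opening: 0.0853
```

```bash
python3 - <<'E'
from h import *
cv2.imwrite('pics/w1.png',read_camera('wrist')[:,:,::-1])
cv2.imwrite('pics/s1.png',read_camera('side')[:,:,::-1])
E
```

```text
(no output)
```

View pics/w1.png

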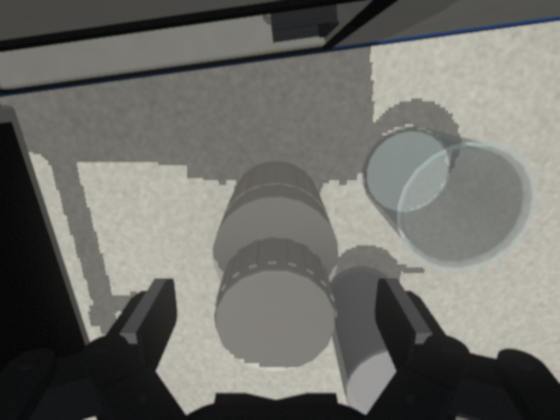

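View pics/s1.png

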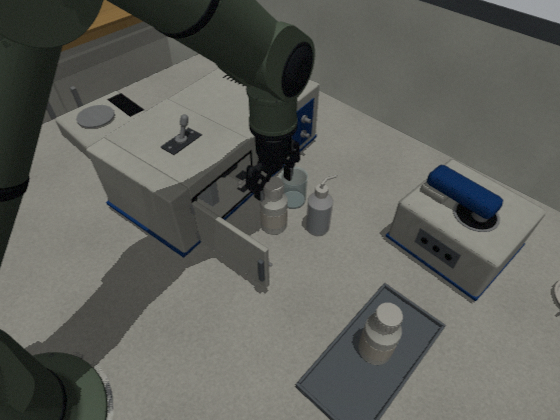

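```bash
python3 - <<'E'
from h import *
for v in(300,305,310):print(onz('wrist',(275,v),.15))
for y in (.0085,.0145,.02): print(y,[proj('wrist',(.64+.023*np.cos(a),y+.023*np.sin(a),.15)).round() for a in(0,1.57,3.14,4.71)])
E
```

```text
[0.64032362 0.02468891 0.15      ]
[0.64032255 0.02253175 0.15      ]
[0.64032147 0.02035099 0.15      ]
0.0085 [array([334., 336.]), array([274., 284.]), array([214., 336.]), array([274., 383.])]
0.0145 [array([335., 323.]), array([274., 269.]), array([213., 323.]), array([274., 371.])]
0.02 [array([336., 311.]), array([274., 255.]), array([213., 311.]), array([274., 360.])]
```

Call:
send_rows --moves '[{"travel": [0, 0, 0.25], "dr": [0, 0, 0], "hand": 0}, {"travel": [0, 0, 0], "dr": [0, 0, 0], "hand": 1}, {"travel": [0, 0, 0], "dr": [0, 0, 0], "hand": 1}, {"travel": [0, 0, 0], "dr": [0, 0, 0], "hand": 1}, {"travel": [0, 0, 0], "dr": [0, 0, 0], "hand": 1}, {"travel": [0, 0, 0], "dr": [0, 0, 0], "hand": 1}, {"travel": [0, 0, 0], "dr": [0, 0, 0], "hand": 1}, {"travel": [0, 0, 0], "dr": [0, 0, 0], "hand": 1}]'

```text
t: 3.35
tool_pos: [0.6402, 0.0165, 0.1189]
orientation: [0.707, -0.707, -0.0, -0.0]
wrist_force: [-1.7, 0.5, 7.1]
opening: 0.0446
```

Call:
send_rows --moves '[{"travel": [0, -0.5, 0], "dr": [0, 0, 0], "hand": 1}, {"travel": [0, -1.5, 0], "dr": [0, 0, 0], "hand": 1}, {"travel": [0, -3, 0], "dr": [0, 0, 0], "hand": 1}, {"travel": [0, -3.5, 0], "dr": [0, 0, 0], "hand": 1}, {"travel": [0, -3.5, 0], "dr": [0, 0, 0], "hand": 1}, {"travel": [0, -3.5, 0], "dr": [0, 0, 0], "hand": 1}, {"travel": [0, -3, 0], "dr": [0, 0, 0], "hand": 1}, {"travel": [0, -1.5, 0], "dr": [0, 0, 0], "hand": 1}]'

```text
t: 4.15
tool_pos: [0.6404, 0.0164, 0.3224]
orientation: [0.707, -0.707, -0.001, -0.001]
wrist_force: [0.8, -0.0, -3.9]
opening: 0.0443
```

```bash
python3 - <<'E'
from h import *
cv2.imwrite('pics/s2.png',read_camera('side')[:,:,::-1]);print(read_state()['opening'],read_state()['tool_pos'])
E
```

```text
0.04470429228364979 [0.64085643 0.01647853 0.32367424]
```

View pics/s2.png

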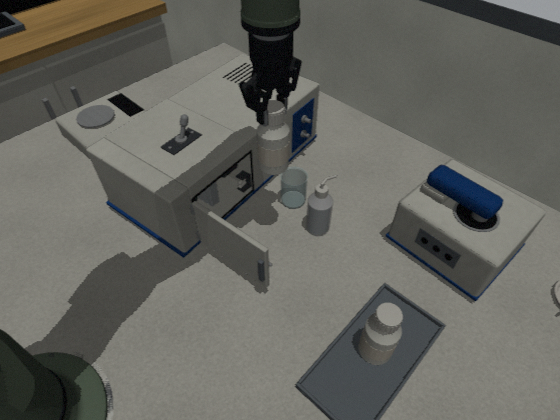

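Call:
send_rows --moves '[{"travel": [-0.5, 0, -1], "dr": [0, 0, 0], "hand": 1}, {"travel": [-1, 0, -2], "dr": [0, 0, 0], "hand": 1}, {"travel": [-1.5, 0, -3], "dr": [0, 0, 0], "hand": 1}, {"travel": [-1.5, 0, -3], "dr": [0, 0, 0], "hand": 1}, {"travel": [-1.5, 0, -3], "dr": [0, 0, 0], "hand": 1}, {"travel": [-1.5, 0, -3], "dr": [0, 0, 0], "hand": 1}, {"travel": [-1.5, 0, -3], "dr": [0, 0, 0], "hand": 1}, {"travel": [-1.5, 0, -3], "dr": [0, 0, 0], "hand": 1}]'

```text
t: 5.0
tool_pos: [0.5329, -0.1952, 0.3172]
orientation: [0.707, -0.707, 0.001, 0.0]
wrist_force: [0.7, 0.1, -4.5]
opening: 0.0443
```

Call:
send_rows --moves '[{"travel": [-1.5, 0, -3], "dr": [0, 0, 0], "hand": 1}, {"travel": [-1.5, 0, -3], "dr": [0, 0, 0], "hand": 1}, {"travel": [-1.5, 0, -3], "dr": [0, 0, 0], "hand": 1}, {"travel": [-1.5, 0, -3], "dr": [0, 0, 0], "hand": 1}, {"travel": [-1.5, 0, -3], "dr": [0, 0, 0], "hand": 1}, {"travel": [-1, 0, -1.5], "dr": [0, 0, 0], "hand": 1}, {"travel": [-0.5, 0, -1], "dr": [0, 0, 0], "hand": 1}, {"travel": [0, 0, 0], "dr": [0, 0, 0], "hand": 1}]'

```text
t: 5.8
tool_pos: [0.4436, -0.3695, 0.3176]
orientation: [0.707, -0.707, 0.001, -0.0]
wrist_force: [-0.2, 1.1, -3.6]
opening: 0.0445
```

```bash
python3 - <<'E'
from h import *
cv2.imwrite('pics/s3.png',read_camera('side')[:,:,::-1])
cv2.imwrite('pics/c3.png',read_camera('scene')[:,:,::-1])
E
```

```text
(no output)
```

View pics/s3.png

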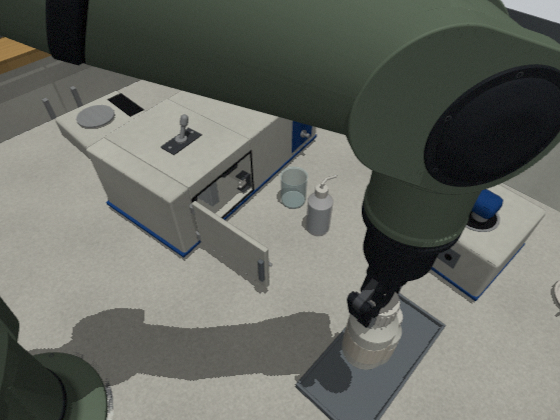

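View pics/c3.png

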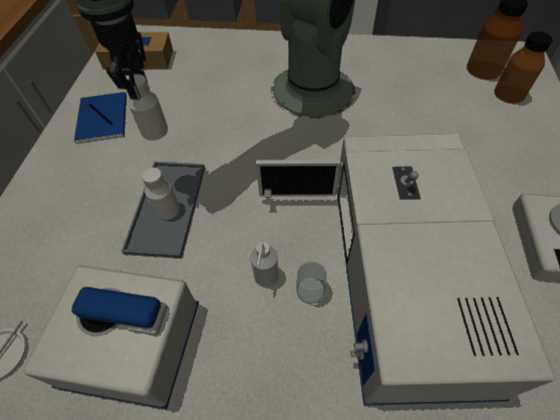

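Call:
send_rows --moves '[{"travel": [0.2, 1, 0.1], "dr": [0, 0, 0], "hand": 1}, {"travel": [0, 2.5, 0], "dr": [0, 0, 0], "hand": 1}, {"travel": [0, 3.5, 0], "dr": [0, 0, 0], "hand": 1}, {"travel": [0, 3.5, 0], "dr": [0, 0, 0], "hand": 1}, {"travel": [0, 3.5, 0], "dr": [0, 0, 0], "hand": 1}, {"travel": [0, 2.5, 0], "dr": [0, 0, 0], "hand": 1}, {"travel": [0, 1.2, 0], "dr": [0, 0, 0], "hand": 1}, {"travel": [0, 0.4, 0], "dr": [0, 0, 0], "hand": 1}]'

```text
t: 6.7
tool_pos: [0.447, -0.3666, 0.1361]
orientation: [0.708, -0.707, 0.0, 0.001]
wrist_force: [-0.1, 0.5, -3.2]
opening: 0.0443
```

Call:
send_rows --moves '[{"travel": [0, 0.2, 0], "dr": [0, 0, 0], "hand": 1}, {"travel": [0, 0.1, 0], "dr": [0, 0, 0], "hand": 1}, {"travel": [0, 0.1, 0], "dr": [0, 0, 0], "hand": 1}, {"travel": [0, 0, 0], "dr": [0, 0, 0], "hand": 1}, {"travel": [0, 0, 0], "dr": [0, 0, 0], "hand": 1}, {"travel": [0, 0, 0], "dr": [0, 0, 0], "hand": 1}, {"travel": [0, 0, 0], "dr": [0, 0, 0], "hand": 1}, {"travel": [0, 0, 0], "dr": [0, 0, 0], "hand": 1}]'

```text
t: 7.5
tool_pos: [0.447, -0.3676, 0.1334]
orientation: [-0.707, 0.707, -0.0, 0.0]
wrist_force: [0.0, -0.8, -3.7]
opening: 0.0442
```

Call:
send_rows --moves '[{"travel": [0, 0.3, 0], "dr": [0, 0, 0], "hand": 1}, {"travel": [0, 0.2, 0], "dr": [0, 0, 0], "hand": 1}, {"travel": [0, 0.1, 0], "dr": [0, 0, 0], "hand": 1}, {"travel": [0, 0, 0], "dr": [0, 0, 0], "hand": 1}, {"travel": [0, 0, 0], "dr": [0, 0, 0], "hand": 1}, {"travel": [0, 0, 0], "dr": [0, 0, 0], "hand": 1}, {"travel": [0, 0, 0], "dr": [0, 0, 0], "hand": 1}, {"travel": [0, 0, 0], "dr": [0, 0, 0], "hand": 1}]'

```text
t: 8.3
tool_pos: [0.447, -0.3675, 0.1273]
orientation: [-0.707, 0.707, -0.0, 0.0]
wrist_force: [0.5, 0.7, -4.6]
opening: 0.0444
```

Call:
send_rows --moves '[{"travel": [0, 0.1, 0], "dr": [0, 0, 0], "hand": 1}, {"travel": [0, 0.1, 0], "dr": [0, 0, 0], "hand": 1}, {"travel": [0, 0.1, 0], "dr": [0, 0, 0], "hand": 1}, {"travel": [0, 0, 0], "dr": [0, 0, 0], "hand": 1}, {"travel": [0, 0, 0], "dr": [0, 0, 0], "hand": 1}, {"travel": [0, 0, 0], "dr": [0, 0, 0], "hand": 1}, {"travel": [0, 0, 0], "dr": [0, 0, 0], "hand": 1}, {"travel": [0, 0, 0], "dr": [0, 0, 0], "hand": 1}]'

```text
t: 9.1
tool_pos: [0.447, -0.3678, 0.1249]
orientation: [-0.707, 0.707, 0.0, 0.0]
wrist_force: [-3.0, 2.9, 8.1]
opening: 0.0446
```

Call:
send_rows --moves '[{"travel": [0, 0, 0], "dr": [0, 0, 0], "hand": 0.4}, {"travel": [0, 0, 0], "dr": [0, 0, 0], "hand": 0.3}, {"travel": [0, 0, 0], "dr": [0, 0, 0], "hand": 0.2}, {"travel": [0, 0, 0], "dr": [0, 0, 0], "hand": 0.1}, {"travel": [0, 0, 0], "dr": [0, 0, 0], "hand": 0}, {"travel": [0, 0, 0], "dr": [0, 0, 0], "hand": 0}, {"travel": [0, 0, 0], "dr": [0, 0, 0], "hand": 0}, {"travel": [0, 0, 0], "dr": [0, 0, 0], "hand": 0}]'

```text
t: 9.9
tool_pos: [0.447, -0.3675, 0.1243]
orientation: [0.707, -0.707, 0.0, -0.0]
wrist_force: [0.0, 0.6, 0.2]
opening: 0.0849
```

Call:
send_rows --moves '[{"travel": [0, -0.5, 0], "dr": [0, 0, 0], "hand": 0}, {"travel": [0, -1, 0], "dr": [0, 0, 0], "hand": 0}, {"travel": [0, -2, 0], "dr": [0, 0, 0], "hand": 0}, {"travel": [0, -2, 0], "dr": [0, 0, 0], "hand": 0}, {"travel": [0, -2, 0], "dr": [0, 0, 0], "hand": 0}, {"travel": [0, -2, 0], "dr": [0, 0, 0], "hand": 0}, {"travel": [0, -1, 0], "dr": [0, 0, 0], "hand": 0}, {"travel": [0, -0.5, 0], "dr": [0, 0, 0], "hand": 0}]'

```text
t: 10.7
tool_pos: [0.4472, -0.3677, 0.2355]
orientation: [-0.707, 0.707, 0.0, 0.0]
wrist_force: [-0.3, 0.1, -0.3]
opening: 0.0854
```

```bash
python3 - <<'E'
from h import *
cv2.imwrite('pics/s4.png',read_camera('side')[:,:,::-1])
cv2.imwrite('pics/c4.png',read_camera('scene')[:,:,::-1])
print(mark_of('side','door_edge'),mark_of('scene','door_edge'),read_state()['t'])
E
```

```text
[{'uv': [265.0, 271.0], 'p': 0.7}] [{'uv': [253.4, 176.4], 'p': 0.64}, {'uv': [311.0, 287.9], 'p': 0.26}] 10.9
```

View pics/c4.png

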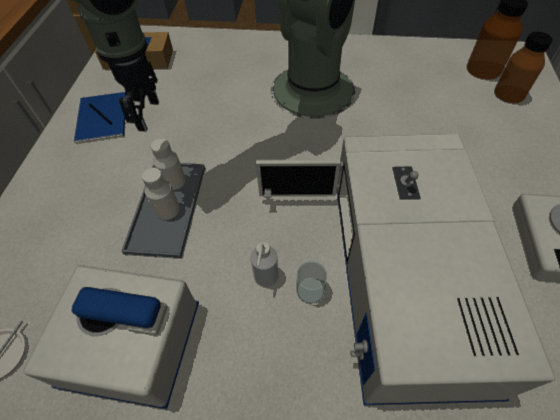

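View pics/s4.png

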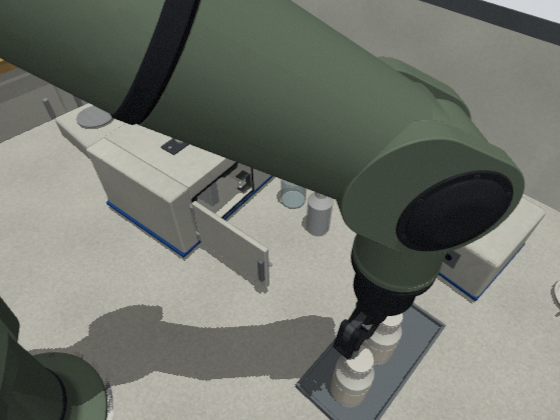

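Call:
send_rows --moves '[{"travel": [0, 0, 2], "dr": [0, 0, 0], "hand": 0.5}, {"travel": [0, 0, 4], "dr": [0, 0, 0], "hand": 1}, {"travel": [-0.5, 0, 4.5], "dr": [0, 0, 0], "hand": 1}, {"travel": [-0.5, 0, 4.5], "dr": [0, 0, 0], "hand": 1}, {"travel": [-0.5, 0, 4.5], "dr": [0, 0, 0], "hand": 1}, {"travel": [-0.2, 0, 4.5], "dr": [0, 0, 0], "hand": 1}, {"travel": [0, 0, 4.5], "dr": [0, 0, 0], "hand": 1}, {"travel": [0, 0, 2], "dr": [0, 0, 0], "hand": 1}]'

```text
t: 11.7
tool_pos: [0.4294, -0.059, 0.2338]
orientation: [0.707, -0.707, -0.001, 0.002]
wrist_force: [-0.3, -1.0, 0.3]
opening: 0.0002
```

Call:
send_rows --moves '[{"travel": [0, 0, 0.5], "dr": [0.12, 0, 0], "hand": 1}, {"travel": [0, 0, 0], "dr": [0.13, 0, 0], "hand": 1}, {"travel": [0, 0, 0], "dr": [0.13, 0, 0], "hand": 1}, {"travel": [0, 0, 0], "dr": [0.12, 0, 0], "hand": 1}, {"travel": [0, 0, 0], "dr": [0, 0, 0], "hand": 1}, {"travel": [0, 0, 0], "dr": [0, 0, 0], "hand": 1}, {"travel": [0, 0, 0], "dr": [0, 0, 0], "hand": 1}, {"travel": [0, 0, 0], "dr": [0, 0, 0], "hand": 1}]'

```text
t: 12.5
tool_pos: [0.43, -0.0566, 0.2345]
orientation: [0.86, -0.511, -0.001, 0.001]
wrist_force: [0.0, 0.1, 0.1]
opening: 0.0
```

```bash
python3 - <<'E'
from h import *
im=read_camera('wrist');T=pose();cv2.imwrite('pics/w5.png',im[:,:,::-1])
cv2.imwrite('pics/c5.png',read_camera('scene')[:,:,::-1])
s=read_state();print(T.round(3),s['opening'],s['joints'].round(2))
for q in('door_edge','door_hinge'):
  for x in mark_of('wrist',q)[:2]: print(q,x,onz('wrist',x['uv'],.097,T))
E
```

```text
[[ 1.    -0.    -0.002  0.43 ]
 [ 0.002  0.479  0.878 -0.057]
 [ 0.001 -0.878  0.479  0.235]
 [ 0.     0.     0.     1.   ]] 0.00012081239745397728 [ 0.41  0.34 -0.09  2.01 -0.52  1.03  0.65]
door_edge {'uv': [535.0, 190.0], 'p': 0.25} [0.65905032 0.01768725 0.097     ]
door_hinge {'uv': [318.7, 116.8], 'p': 0.82} [0.46929951 0.08590136 0.097     ]
```

View pics/c5.png

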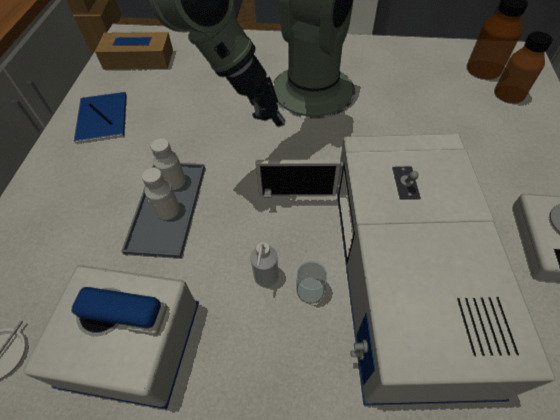

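View pics/w5.png

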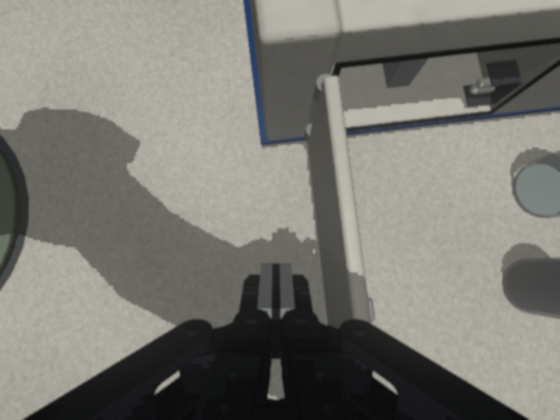

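Call:
send_rows --moves '[{"travel": [0, 0.9, -0.5], "dr": [0, 0, 0], "hand": 1}, {"travel": [0, 1.6, -0.9], "dr": [0, 0, 0], "hand": 1}, {"travel": [0, 1.8, -1], "dr": [0, 0, 0], "hand": 1}, {"travel": [0, 1.8, -1], "dr": [0, 0, 0], "hand": 1}, {"travel": [0, 1.8, -1], "dr": [0, 0, 0], "hand": 1}, {"travel": [0, 1.5, -0.7], "dr": [0, 0, 0], "hand": 1}, {"travel": [0, 0.7, -0.4], "dr": [0, 0, 0], "hand": 1}, {"travel": [0, 0, 0], "dr": [0, 0, 0], "hand": 1}]'

```text
t: 13.5
tool_pos: [0.4295, -0.0572, 0.1184]
orientation: [0.86, -0.51, 0.001, 0.0]
wrist_force: [0.1, 0.9, 1.1]
opening: 0.0
```

```bash
cat > plan.py <<'E'
from h import *
import sys
Y=.125;H=np.array([.4705,.086])
def P(th,r=.14,ex=0):
    f=Y-th;u=np.array([np.cos(f),np.sin(f)]);n=np.array([np.sin(f),-np.cos(f)])
    d=.006+.0145*abs(n[0])+.0095*abs(n[1])+ex;return H+r*u+d*n
def plan(ths,ex=0,z=.12,start=None):
    T=pose();Rm=T[:3,:3];c=T[:3,3].copy()
    for th in ths:
        w=np.r_[P(th,ex=ex),z];t=np.round(Rm.T@(w-c)*100,1);c=c+Rm@t/100
        print(round(th,3),t,c.round(4))
def est(p):  # door angle from touching tcp
    from scipy.optimize import minimize
    r=minimize(lambda x:np.sum((P(x[0],x[1])-p[:2])**2)*1e4,[.5,.14],method='Nelder-Mead').x;return r
E
python3 - <<'E'
from plan import *
T=pose();print(T[:3,3])
plan([1.68,1.63,1.56,1.48,1.38,1.28,1.17,1.06])
E
```

```text
[ 0.4294608  -0.05718984  0.11835752]
1.68 [ 2.3 -0.   0.3] [ 0.4525 -0.0546  0.1198]
1.63 [ 0.6 -0.  -0. ] [ 0.4585 -0.0546  0.1197]
1.56 [ 1.  -0.1 -0.1] [ 0.4685 -0.0559  0.1201]
1.48 [1. 0. 0.] [ 0.4785 -0.0559  0.1201]
1.38 [1.4 0.1 0.2] [ 0.4925 -0.0537  0.1202]
1.28 [1.3 0.1 0.2] [ 0.5055 -0.0514  0.1202]
1.17 [1.5 0.2 0.4] [ 0.5205 -0.047   0.1204]
1.06 [1.4 0.3 0.6] [ 0.5345 -0.0403  0.1206]
```

Call:
send_rows --moves '[{"travel": [1.2, 0, 0.2], "dr": [0, 0, 0], "hand": 1}, {"travel": [1.1, 0, 0.1], "dr": [0, 0, 0], "hand": 1}, {"travel": [0.6, 0, 0], "dr": [0, 0, 0], "hand": 1}, {"travel": [0.6, 0, 0], "dr": [0, 0, 0], "hand": 1}, {"travel": [0.6, -0.1, -0.1], "dr": [0, 0, 0], "hand": 1}, {"travel": [0.8, 0, 0], "dr": [0, 0, 0], "hand": 1}, {"travel": [1.2, 0.1, 0.2], "dr": [0, 0, 0], "hand": 1}, {"travel": [1.2, 0.1, 0.2], "dr": [0, 0, 0], "hand": 1}]'

```text
t: 14.3
tool_pos: [0.504, -0.0514, 0.1213]
orientation: [0.86, -0.51, 0.0, -0.0]
wrist_force: [-0.5, 0.4, 0.8]
opening: 0.0001
```

```bash
python3 - <<'E'
from plan import *
T=pose();print(T[:3,3],est(T[:3,3]),read_state()['wrist_force'])
plan([1.17,1.06,.95,.84,.73,.62,.52,.42,.36])
cv2.imwrite('pics/c6.png',read_camera('scene')[:,:,::-1])
E
```

```text
[ 0.50402226 -0.05144422  0.12131931] [1.29282009 0.13957488] [-0.47022163  0.37438538  0.82331093]
1.17 [1.7 0.3 0.3] [ 0.521  -0.0474  0.1201]
1.06 [1.4 0.3 0.6] [ 0.535  -0.0407  0.1204]
0.95 [1.4 0.4 0.7] [ 0.549  -0.0326  0.1202]
0.84 [1.2 0.5 0.8] [ 0.561  -0.0232  0.1197]
0.73 [1.2 0.5 1. ] [ 0.573  -0.012   0.1201]
0.62 [1.1 0.6 1.1] [5.840e-01 5.000e-04 1.201e-01]
0.52 [0.8 0.6 1.1] [0.592  0.013  0.1201]
0.42 [0.7 0.7 1.2] [0.599  0.0269 0.1197]
0.36 [0.3 0.4 0.8] [0.602  0.0359 0.12  ]
```

View pics/c6.png

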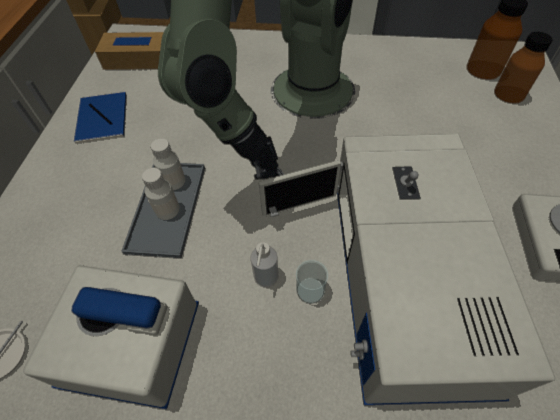

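Call:
send_rows --moves '[{"travel": [1.7, 0.3, 0.3], "dr": [0, 0, 0], "hand": 1}, {"travel": [1.4, 0.3, 0.6], "dr": [0, 0, 0], "hand": 1}, {"travel": [1.4, 0.4, 0.7], "dr": [0, 0, 0], "hand": 1}, {"travel": [1.2, 0.5, 0.8], "dr": [0, 0, 0], "hand": 1}, {"travel": [1.2, 0.5, 1.0], "dr": [0, 0, 0], "hand": 1}, {"travel": [1.1, 0.6, 1.1], "dr": [0, 0, 0], "hand": 1}, {"travel": [0.8, 0.6, 1.1], "dr": [0, 0, 0], "hand": 1}, {"travel": [0.4, 0.3, 0.6], "dr": [0, 0, 0], "hand": 1}]'

```text
t: 15.15
tool_pos: [0.5956, 0.0215, 0.1203]
orientation: [0.86, -0.51, -0.0, 0.001]
wrist_force: [-1.3, -0.8, -0.0]
opening: -0.0002
```

```bash
python3 - <<'E'
from plan import *
T=pose();print(T[:3,3],est(T[:3,3]),read_state()['wrist_force'])
plan([.42,.37,.32,.27,.23,.2,.17,.145])
cv2.imwrite('pics/c7.png',read_camera('scene')[:,:,::-1])
E
```

```text
[0.59555135 0.02152718 0.12027708] [0.46023789 0.13929618] [-1.26949011 -0.81071266 -0.00213742]
0.42 [0.3 0.3 0.5] [0.5985 0.0274 0.12  ]
0.37 [0.3 0.3 0.6] [0.6015 0.0341 0.1203]
0.32 [0.3 0.4 0.6] [0.6045 0.0413 0.1197]
0.27 [0.2 0.3 0.6] [0.6065 0.048  0.1199]
0.23 [0.1 0.3 0.6] [0.6075 0.0547 0.1202]
0.2 [0.1 0.2 0.4] [0.6085 0.0591 0.1203]
0.17 [0.1 0.2 0.4] [0.6095 0.0636 0.1205]
0.145 [0.1 0.2 0.3] [0.6105 0.0672 0.1202]
```

View pics/c7.png

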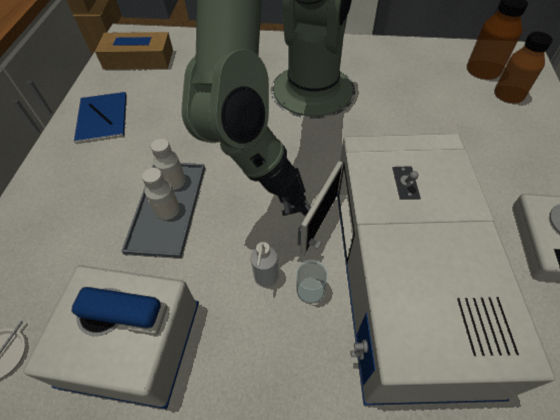

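Call:
send_rows --moves '[{"travel": [0.3, 0.3, 0.5], "dr": [0, 0, 0], "hand": 1}, {"travel": [0.3, 0.3, 0.6], "dr": [0, 0, 0], "hand": 1}, {"travel": [0.3, 0.4, 0.6], "dr": [0, 0, 0], "hand": 1}, {"travel": [0.2, 0.3, 0.6], "dr": [0, 0, 0], "hand": 1}, {"travel": [0.1, 0.3, 0.6], "dr": [0, 0, 0], "hand": 1}, {"travel": [0.1, 0.2, 0.4], "dr": [0, 0, 0], "hand": 1}, {"travel": [0.1, 0.2, 0.4], "dr": [0, 0, 0], "hand": 1}, {"travel": [0.1, 0.2, 0.3], "dr": [0, 0, 0], "hand": 1}]'

```text
t: 16.0
tool_pos: [0.61, 0.0656, 0.1202]
orientation: [0.86, -0.51, -0.0, 0.0]
wrist_force: [-0.6, -1.3, -0.0]
opening: -0.0002
```

```bash
python3 - <<'E'
from plan import *
T=pose();print(T[:3,3],est(T[:3,3]),read_state()['wrist_force'])
plan(np.arange(.14,-.05,-.015))
cv2.imwrite('pics/c8.png',read_camera('side')[:,:,::-1])
E
```

```text
[0.61000616 0.06557664 0.12023305] [0.15690838 0.1400846 ] [-0.61586528 -1.29000196 -0.00489632]
0.14 [0.  0.1 0.2] [0.61   0.0678 0.1203]
0.125 [0.  0.2 0.2] [0.61   0.0705 0.1195]
0.11 [0.1 0.  0.2] [0.611  0.0723 0.1205]
0.095 [-0.   0.1  0.2] [0.611  0.0745 0.1206]
0.08 [0.  0.1 0.1] [0.611  0.0759 0.1202]
0.065 [0.  0.1 0.2] [0.611  0.0781 0.1202]
0.05 [0.  0.1 0.2] [0.611  0.0803 0.1203]
0.035 [0.  0.1 0.1] [0.611  0.0817 0.1199]
0.02 [0.1 0.1 0.2] [0.612  0.0839 0.12  ]
0.005 [-0.   0.1  0.2] [0.612  0.0862 0.1201]
-0.01 [-0.   0.1  0.1] [0.612  0.0875 0.1197]
-0.025 [-0.   0.1  0.2] [0.612  0.0898 0.1198]
-0.04 [-0.   0.1  0.2] [0.612  0.092  0.1199]
```

View pics/c8.png

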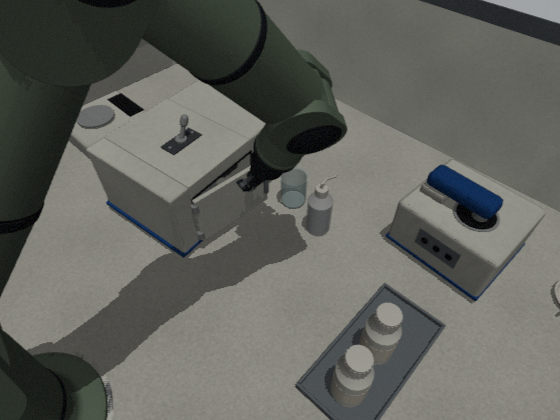

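Call:
send_rows --moves '[{"travel": [0, 0.1, 0.2], "dr": [0, 0, 0], "hand": 1}, {"travel": [0, 0.1, 0.2], "dr": [0, 0, 0], "hand": 1}, {"travel": [0.1, 0.1, 0.2], "dr": [0, 0, 0], "hand": 1}, {"travel": [0, 0.1, 0.2], "dr": [0, 0, 0], "hand": 1}, {"travel": [0, 0.1, 0.1], "dr": [0, 0, 0], "hand": 1}, {"travel": [0, 0.1, 0.1], "dr": [0, 0, 0], "hand": 1}, {"travel": [0, 0, 0.1], "dr": [0, 0, 0], "hand": 1}, {"travel": [0, 0.1, 0.1], "dr": [0, 0, 0], "hand": 1}]'

```text
t: 16.85
tool_pos: [0.611, 0.079, 0.1198]
orientation: [0.86, -0.51, 0.0, -0.0]
wrist_force: [0.8, -0.5, 0.8]
opening: -0.0002
```

```bash
python3 - <<'E'
from plan import *
T=pose();print(T[:3,3],est(T[:3,3]),read_state()['wrist_force'])
E
```

```text
[0.61100947 0.07904816 0.11980953] [0.05713591 0.13970934] [ 0.81049557 -0.47520414  0.77178409]
```

Call:
send_rows --moves '[{"travel": [0, 0.1, 0.1], "dr": [0, 0, 0], "hand": 1}, {"travel": [0, 0, 0.1], "dr": [0, 0, 0], "hand": 1}, {"travel": [0, 0.1, 0.1], "dr": [0, 0, 0], "hand": 1}, {"travel": [0, 0, 0.1], "dr": [0, 0, 0], "hand": 1}, {"travel": [0, 0, 0], "dr": [0, 0, 0], "hand": 1}, {"travel": [0, 0, 0], "dr": [0, 0, 0], "hand": 1}, {"travel": [0, 0, 0], "dr": [0, 0, 0], "hand": 1}, {"travel": [0, 0, 0], "dr": [0, 0, 0], "hand": 1}]'

```text
t: 17.65
tool_pos: [0.611, 0.0824, 0.1197]
orientation: [0.86, -0.511, 0.0, -0.0]
wrist_force: [-0.8, -6.2, 0.8]
opening: 0.0
```

```bash
python3 - <<'E'
from plan import *
T=pose();print(T[:3,3],est(T[:3,3]),read_state()['wrist_force'])
E
```

```text
[0.61103821 0.08240736 0.11969561] [0.03053703 0.13957611] [-0.83950475 -6.24901535  0.80163602]
```

Call:
send_rows --moves '[{"travel": [0, 0, 0.1], "dr": [0, 0, 0], "hand": 1}, {"travel": [0, 0.1, 0.1], "dr": [0, 0, 0], "hand": 1}, {"travel": [0, 0, 0.1], "dr": [0, 0, 0], "hand": 1}, {"travel": [0, 0, 0], "dr": [0, 0, 0], "hand": 1}, {"travel": [0, 0, 0], "dr": [0, 0, 0], "hand": 1}, {"travel": [0, 0, 0], "dr": [0, 0, 0], "hand": 1}, {"travel": [0, 0, 0], "dr": [0, 0, 0], "hand": 1}, {"travel": [0, 0, 0], "dr": [0, 0, 0], "hand": 1}]'

```text
t: 18.45
tool_pos: [0.611, 0.0845, 0.1198]
orientation: [0.859, -0.511, 0.001, -0.001]
wrist_force: [-1.5, -12.5, -1.5]
opening: -0.0002
```

```bash
python3 - <<'E'
from plan import *
T=pose();print(T[:3,3],est(T[:3,3]),read_state()['wrist_force'])
E
```

```text
[0.61097918 0.08446878 0.11981853] [0.01425786 0.1394559 ] [ -1.52519556 -12.48286336  -1.46826689]
```

```bash
python3 - <<'E'
from plan import *
import fit
im=read_camera('scene');cv2.imwrite('pics/c9.png',cv2.resize(im[120:300,220:440],None,fx=3.2,fy=3.2,interpolation=cv2.INTER_CUBIC)[:,:,::-1])
im=read_camera('side');cv2.imwrite('pics/s9.png',cv2.resize(im[100:280,130:330],None,fx=3.2,fy=3.2,interpolation=cv2.INTER_CUBIC)[:,:,::-1])
E
```

```text
(no output)
```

View pics/c9.png

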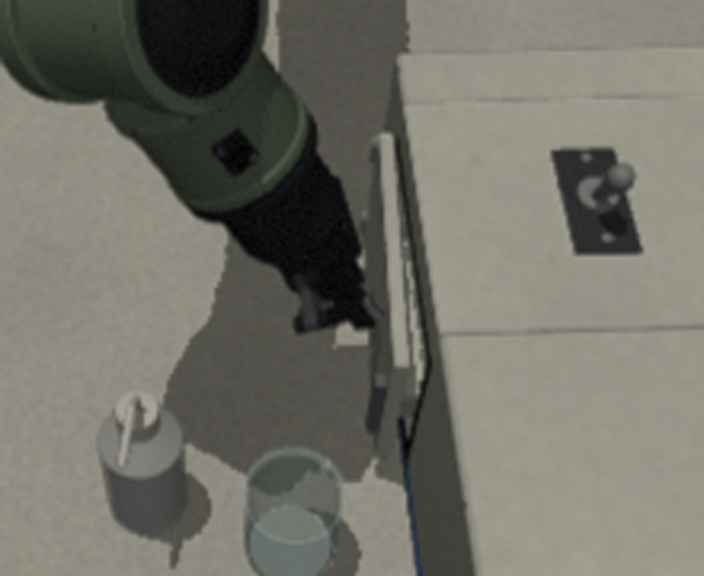

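View pics/s9.png

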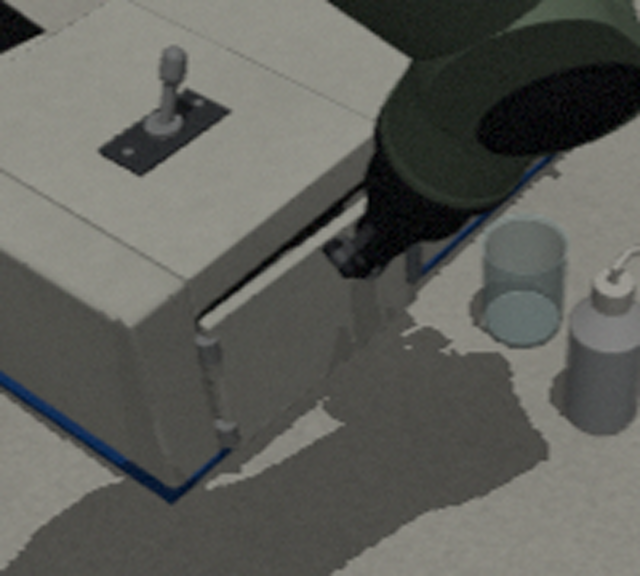

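Call:
send_rows --moves '[{"travel": [0, 0.1, 0.1], "dr": [0, 0, 0], "hand": 1}, {"travel": [0, 0, 0], "dr": [0, 0, 0], "hand": 1}, {"travel": [0, 0, 0.1], "dr": [0, 0, 0], "hand": 1}, {"travel": [0, 0, 0], "dr": [0, 0, 0], "hand": 1}, {"travel": [0, 0, 0], "dr": [0, 0, 0], "hand": 1}, {"travel": [0, 0, 0], "dr": [0, 0, 0], "hand": 1}, {"travel": [0, 0, 0], "dr": [0, 0, 0], "hand": 1}, {"travel": [0, 0, 0], "dr": [0, 0, 0], "hand": 1}]'

```text
t: 19.35
tool_pos: [0.6109, 0.0867, 0.1198]
orientation: [0.859, -0.511, 0.001, -0.001]
wrist_force: [-2.1, -11.9, -2.2]
opening: 0.0001
```

```bash
python3 - <<'E'
from plan import *
T=pose();print(T[:3,3],est(T[:3,3]),read_state()['wrist_force'])
im=read_camera('scene');cv2.imwrite('pics/c10.png',cv2.resize(im[120:300,220:440],None,fx=3.2,fy=3.2,interpolation=cv2.INTER_CUBIC)[:,:,::-1])
E
```

```text
[0.61089942 0.0867304  0.11983611] [-0.00360454  0.13932882] [ -2.08092737 -11.91603389  -2.24730876]
```

View pics/c10.png

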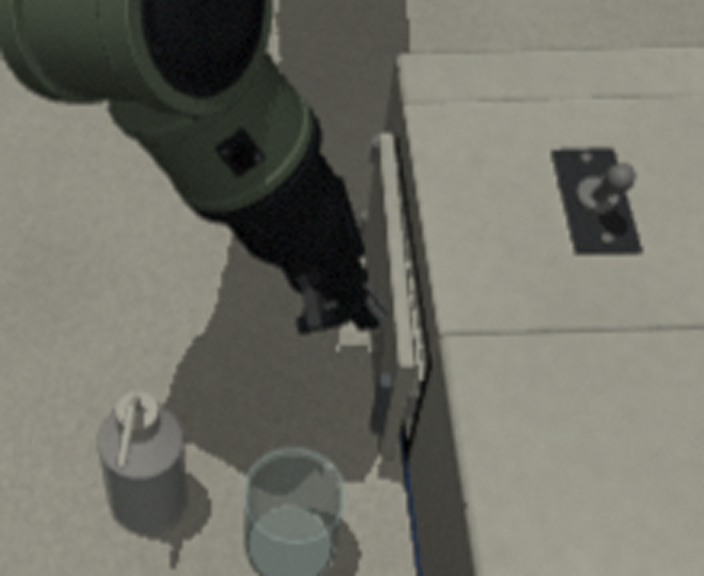

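Call:
send_rows --moves '[{"travel": [0, 0.1, 0.1], "dr": [0, 0, 0], "hand": 1}, {"travel": [0, 0, 0], "dr": [0, 0, 0], "hand": 1}, {"travel": [0, 0, 0.1], "dr": [0, 0, 0], "hand": 1}, {"travel": [0, 0, 0], "dr": [0, 0, 0], "hand": 1}, {"travel": [0, 0, 0], "dr": [0, 0, 0], "hand": 1}, {"travel": [0, 0, 0], "dr": [0, 0, 0], "hand": 1}, {"travel": [0, 0, 0], "dr": [0, 0, 0], "hand": 1}, {"travel": [0, 0, 0], "dr": [0, 0, 0], "hand": 1}]'

```text
t: 20.2
tool_pos: [0.611, 0.0913, 0.1207]
orientation: [0.86, -0.51, -0.0, 0.0]
wrist_force: [-0.3, -1.5, -1.9]
opening: 0.0004
```

```bash
python3 - <<'E'
from plan import *
T=pose();print(T[:3,3],est(T[:3,3]),read_state()['wrist_force'])
im=read_camera('scene');cv2.imwrite('pics/c11.png',cv2.resize(im[120:300,220:440],None,fx=3.2,fy=3.2,interpolation=cv2.INTER_CUBIC)[:,:,::-1])
E
```

```text
[0.610983  0.0913005 0.1206931] [-0.03924901  0.13946646] [-0.28485447 -1.47758303 -1.85579241]
```

View pics/c11.png

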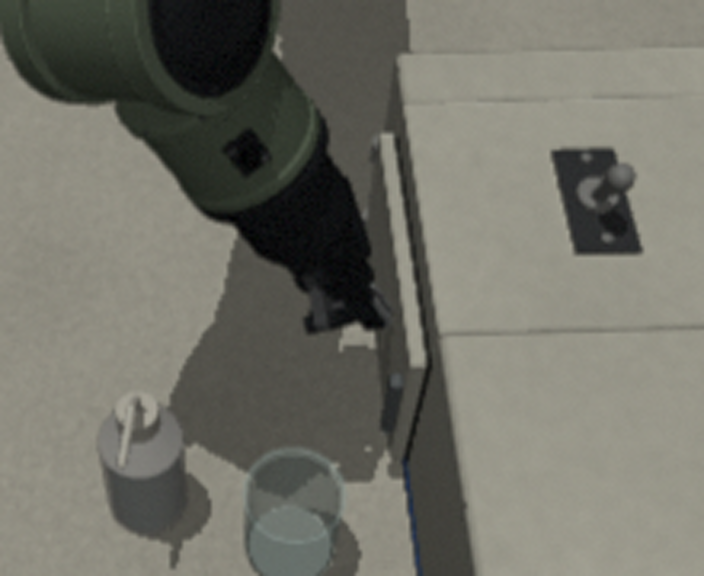

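Call:
send_rows --moves '[{"travel": [0, 0, 0.1], "dr": [0, 0, 0], "hand": 1}, {"travel": [0, 0.1, 0.1], "dr": [0, 0, 0], "hand": 1}, {"travel": [0, 0, 0], "dr": [0, 0, 0], "hand": 1}, {"travel": [0, 0, 0], "dr": [0, 0, 0], "hand": 1}, {"travel": [0, 0, 0], "dr": [0, 0, 0], "hand": 1}, {"travel": [0, 0, 0], "dr": [0, 0, 0], "hand": 1}, {"travel": [0, 0, 0], "dr": [0, 0, 0], "hand": 1}, {"travel": [0, 0, 0], "dr": [0, 0, 0], "hand": 1}]'

```text
t: 21.05
tool_pos: [0.6111, 0.0919, 0.1206]
orientation: [0.86, -0.511, 0.0, -0.001]
wrist_force: [-2.6, -11.2, 1.5]
opening: 0.0001
```

```bash
python3 - <<'E'
from plan import *
T=pose();print(T[:3,3],est(T[:3,3]),read_state()['wrist_force'])
E
```

```text
[0.61110811 0.09192535 0.12063169] [-0.04398501  0.13960444] [ -2.63975481 -11.1533759    1.48105383]
```

Call:
send_rows --moves '[{"travel": [0, -0.3, -0.7], "dr": [0, 0, 0], "hand": 1}, {"travel": [0, -0.5, -1], "dr": [0, 0, 0], "hand": 1}, {"travel": [0, -1, -0.5], "dr": [0, 0, 0], "hand": 1}, {"travel": [0, -2, 0], "dr": [0, 0, 0], "hand": 1}, {"travel": [0, -3, 0], "dr": [0, 0, 0], "hand": 1}, {"travel": [0, -3, 0], "dr": [0, 0, 0], "hand": 1}, {"travel": [0, -3, 0], "dr": [0, 0, 0], "hand": 1}, {"travel": [0, -3, 0], "dr": [0, 0, 0], "hand": 1}]'

```text
t: 21.85
tool_pos: [0.6108, -0.003, 0.2505]
orientation: [0.86, -0.51, 0.0, -0.0]
wrist_force: [1.0, 0.2, 0.7]
opening: -0.0002
```

Call:
send_rows --moves '[{"travel": [-2, -2, -1], "dr": [0, 0, 0], "hand": 1}, {"travel": [-2, -1, -2], "dr": [0, 0, 0], "hand": 1}, {"travel": [-2, 0, -3], "dr": [0, 0, 0], "hand": 1}, {"travel": [-2, 0, -3], "dr": [0, 0, 0], "hand": 1}, {"travel": [-1, 0, -2], "dr": [0, 0, 0], "hand": 1}, {"travel": [0, 0, -1], "dr": [0, 0, 0], "hand": 1}, {"travel": [0, 0, 0], "dr": [0, 0, 0], "hand": 1}, {"travel": [0, 0, 0], "dr": [0, 0, 0], "hand": 1}]'

```text
t: 22.65
tool_pos: [0.5217, -0.1206, 0.2182]
orientation: [0.86, -0.51, -0.0, 0.0]
wrist_force: [0.0, 0.0, 0.2]
opening: -0.0003
```

```bash
python3 - <<'E'
from plan import *
import fit
cv2.imwrite('pics/c12.png',read_camera('scene')[:,:,::-1])
cv2.imwrite('pics/s12.png',read_camera('side')[:,:,::-1])
for c in('scene','side'):
  for q in ('door_edge','toggle_tip','wash_bottle','beaker','tray_bottle'): print(c,q,[(x['uv'],round(float(x['p']),2)) for x in mark_of(c,q)[:3]])
for th in(0,.05): 
  e=fit.W(fit.q,(-.225+.205*np.cos(th)-.006*np.sin(th),-.148-.205*np.sin(th)-.006*np.cos(th),.097));print(th,proj('scene',e),proj('side',e))
E
```

```text
scene door_edge [([345.1, 250.2], 0.74)]
scene toggle_tip [([165.4, 207.2], 0.67), ([415.7, 174.2], 0.48), ([309.7, 287.3], 0.36)]
scene wash_bottle [([266.0, 276.6], 0.95)]
scene beaker [([308.4, 289.1], 0.89), ([165.2, 204.9], 0.26)]
scene tray_bottle [([166.7, 209.6], 0.85), ([268.5, 278.8], 0.48)]
side door_edge [([255.8, 174.0], 0.7), ([344.5, 389.4], 0.29)]
side toggle_tip [([344.8, 390.2], 0.57), ([184.2, 114.6], 0.51), ([318.7, 230.4], 0.16)]
side wash_bottle [([319.9, 229.1], 0.63)]
side beaker [([293.2, 199.7], 0.79), ([184.8, 113.9], 0.3)]
side tray_bottle [([374.9, 349.6], 0.83), ([319.0, 231.0], 0.51)]
0 [344.59483228 250.04222106] [256.65011743 171.8717623 ]
0.05 [339.99845233 249.9491642 ] [259.69782152 173.6745395 ]
```

View pics/c12.png

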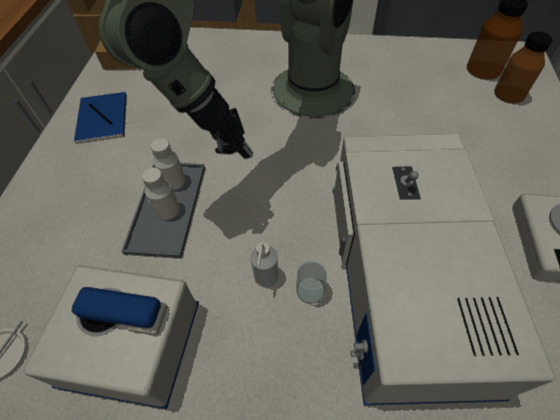

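View pics/s12.png

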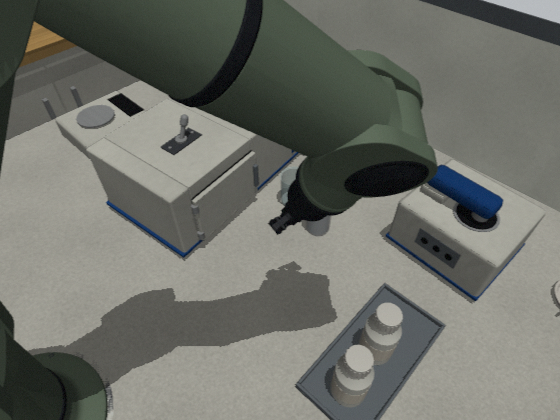

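```bash
python3 -c "
from workcell import *
print(job_done(),read_state()['t'])"
```

```text
the job is handed in; nothing more can be done
the job is handed in; nothing more can be done
```

I handed the job in after about 23 s on the robot's clock. All three parts are done as far as my checks show, though the hand-in gives no verdict.

- **Bottle:** I lifted the sample bottle by its cap and set it upright in the tray. It stands about 99 mm (centre to centre) from the bottle already there.
- **Door:** I pushed it slowly. It met the rollers, took about 12 N at 140 mm off the hinge to get past them, then snapped home. A further light press met a firm stop: about 11 N with only 0.6 mm of movement. Its free edge in the last scene picture is within 1 pixel of where a shut door should be; the side picture is about 2 pixels off.
- **Toggle:** It was already on, so I did not touch it. Its tip was at pixel (415.7, 174.2); on should be at (415.5, 174.1) and off at (410.3, 155.5). The side view agrees.
- **Other things:** The wash bottle, the beaker and the other bottle show no visible movement. Their marks are within a few pixels of the first ones, which is about the detector's scatter. The arm finished clear of everything.

Two readings disagreed along the way:
- The roller force was higher than the stated 7 N or so.
- My door angle worked out from the fingertip position read about 0.04 rad too low, so I judged the closing by force and pictures instead.

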